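# Open the pressure cap of the bench coolant unit

### The arm

A 6-joint arm with a two-finger parallel gripper is mounted at the origin on the work surface. World frame = base frame: x ahead of the robot, y to its left, z up, the work surface at z = 0. Lengths are in m, angles in rad, forces in N, time in s.
With the tool pointing down it reaches from about 0.25 to 0.775 m from the base axis. Payload 4 kg.
Tool frame: the origin (TCP) lies at the very end of the fingers, on their centre line; the grasp point (between the pads) lies 19 mm behind it; z points along the fingers, y is the line along which they close (so a half turn about z gives the same grasp; the last joint's range is limited). The gripper opens to 94 mm and grips with 3 to 60 N. Pads are 16 mm wide; open, the fingers measure 119 mm over their backs; the gripper's body (75 mm by 177 mm) begins 78 mm behind the grasp point.
Start: joints at [1.032, 0.087, 1.371, -0, 1.684, -0.103], TCP at [0.232, 0.499, 0.206] pointing down, gripper open.
Joint ranges: [-3.1, 3.1], [-0.76, 2.03], [0.27, 2.55], [-1.08, 4.22], [0.17, 2.65], [-2.57, 2.57]. Speed limits (rad/s): [2.79, 2.79, 3.14, 3.14, 3.14, 3.14].

### API

Orientations are given as [roll, pitch, yaw] about the fixed x, y, z axes, in that order (R = Rz(yaw) Ry(pitch) Rx(roll)).
In Python, from bench import robot, vision gives the robot as it stands.
- The arm moves only by the shell command python3 -m crank 'ROWS'. ROWS is JSON, a list of rows, each a list of 3 entries, a list of its own where there are three numbers: the closure, from 0 (fully open) to 1 (shut), then the shift along the tool's x, y, z in m, then the turn, a rotation vector about the tool's x, y, z in degrees. A call has 1 to 8 rows; each row shifts and turns the commanded pose from where the row before left it, along the tool's axes as they then stand; what a row does not reach is not made up. A row lasts 1/10 s, in which the tool goes at most 50 mm and 8.59 degrees, less where a joint would pass 70% of its speed; a pose out of reach is approached as far as the arm can. A call with a gripper value outside its range is refused whole. The fingers move at their own pace and stop on an object; the grip force is fixed at half the most. Time passes only in rows, so rows that do not move let the fingers close. It gives the time, the measured TCP pose, the force, the opening and the grip force at its end, in the units of the state.
- robot.get_obs(): the state, without advancing time (a new reading comes with each control period).
- vision.snapshot(name): name is "side" or "top"; returns a dict with "color" (384x512x3 uint8, red, green, blue), "z_map" (384x512 float32, m along the optical axis (not along the pixel's ray), 0 where there is no reading), "fx", "fy", "cx", "cy" (pixels), "R" (3x3) and "t" (3): a world point X has camera coordinates R X + t. Camera axes: x right, y down, z forward; pixel columns grow to the right and rows downward; lengths in m; the calibration is good to about 2 mm. A picture is of the moment at which its call begins.
- robot.close_job(): hands the job in; it is judged then, once.
The state is a dict: "time": time; "joint_positions": joint angles; "qvel": joint speeds; "joint_torque": joint torques, N m; "tool_pos": TCP position; "ee_rot": TCP orientation; "wrist_force": force on the tool from outside, world axes, zero at the start; "wrist_torque": the same for the moment, N m; "width": finger opening in m; "finger_force": force on a finger pad.
Only numpy, scipy, OpenCV 4.12 (cv2) and the standard library are available. Lean on these libraries where they do the work, as an engineer would, in place of code of your own. Each camera call takes 0.05 s, during which the arm holds its last target. There are 200 camera calls.

### The job

Take the pressure cap off the grey coolant unit and set it down gently, handle bar up, in the steel tray. It is a safety cap: turn it anticlockwise to its first stop, push it down there against the spring, keep it pushed down while you turn it on past the stop, then lift it off. Feel for the stops and do not force anything, and leave the meter, circuit board and screwdriver where they lie.

Things in the scene. Friction and masses are not known exactly. Their poses are not given: they have to be found in the camera images.
- tank: Coolant unit, fixed: grey metal case 160 x 160 mm, 110 mm high, a round steel filler neck (56 mm outside diameter) in the middle of its top, rim 150 mm above the table. Origin: centre of the underside, on the neck's axis; z up.
- cap: Metal pressure cap with a black grip bar, 0.12 kg, on the neck at the start. Skirted top 68 mm wide, flat face 26 mm above the origin, skirt edge 6 mm above it; below hangs a stem 30 mm wide with two lugs along x (44 mm over tips, 7 mm wide). Origin: centre of the stem's flat underside, on which it can stand; closed, 140 mm above the table. z: cap axis, up.
- cap_bar (a point): Top centre of the cap's grip bar, 52 mm above the cap's origin, axes as the cap's. The bar is 54 mm long (x), 14 mm thick (y), 26 mm high. From where it is found the cap turns lightly (under 0.15 N m) anticlockwise, seen from above, to a hard first stop 0.15 to 0.8 rad on. The stop's place differs each time, is hidden and in no reading. Before it the cap can be pushed down only 1.5 mm.
- neck_rim (a point): Centre of the neck's rim, axes as the tank's. Hidden bayonet, 2 mm side play. At the first stop (or just short, 0.05 rad) the cap pushes down 7.5 mm to a hard bottom against a spring (6 N plus 1 N/mm); from 4.5 mm down it passes the stop. 0.63 rad past it the cap lifts straight out; hard end stop 0.1 rad on. Let up in between, it catches. Twist under 0.3 N m, push under 20 N: over 40 N of contact harms it.
- tray: Fixed steel parts tray, open on top, empty, outside 160 mm (x) by 200 mm (y), 20 mm high, walls and floor 4 mm thick. Origin: centre of its underside, on the table; its inner floor is 4 mm above.
- meter: Yellow multimeter lying on its back, 190 x 100 x 50 mm, 0.45 kg. Origin: centre of its underside. Leave alone.
- board: Green circuit board 100 x 150 mm on four short brass feet, with white relays, 32 mm high. Origin: its centre, at table height. Leave alone.
- driver: Screwdriver lying on the table beyond the work. Leave alone.
Not all that is in view belongs to the job. There is more than one size of the cap; the one meant has the size given above. Several things have the shape of the tank; the one meant has the colours described above.

How it is judged:
By the outcome, as a careful person would: the job done as asked, in the order asked, and still so for the second after the job is handed in, with the robot touching nothing.
It also fails if it takes over 67 s, if anything falls off the work surface, if the arm or the gripper's body presses on something with over 40 N, if the wrist force passes 120 N, or if a joint passes its speed limit or range.

## Working session

There is one attempt and no reset: what is moved stays moved. The work goes in short steps, Python scripts to look and compute and a shell command to move; the robot and the scene stay as the last step left them, time stands still between calls to the robot, and variables do not carry over. Pictures are saved under pics/ and viewed, at most 10 in all, crops included, and the job is handed in when it is done.

```bash
mkdir -p pics; ls
python3 - <<'E'
from bench import robot, vision
import cv2,numpy as np
for n in("top","side"):
    s=vision.snapshot(n); cv2.imwrite(f"pics/{n}0.png",s["color"][:,:,::-1]); np.savez(f"{n}0.npz",**s)
    print(n,s["fx"],s["cx"],s["cy"],np.round(s["R"],3).tolist(),s["t"])
o=robot.get_obs();print(o)
E
```

```text
pics
top 358.0367350449894 253.13817894919706 193.23724135073323 [[-0.006, -1.0, -0.024], [-0.992, 0.009, -0.123], [0.123, 0.023, -0.992]] [-0.05217227  0.60552468  0.96412787]
side 397.5049922829883 251.71994030408993 190.69782702065396 [[-0.946, -0.325, -0.004], [-0.239, 0.702, -0.671], [0.221, -0.634, -0.741]] [0.55763113 0.2971559  0.83678084]
{'time': 0.1, 'joint_positions': array([ 1.03193382e+00,  8.78778016e-02,  1.37207848e+00, -2.17975099e-05,
        1.68361610e+00, -1.03104346e-01]), 'qvel': array([ 0.00128078, -0.00215577, -0.00343713, -0.00025407,  0.00189102,
        0.00113737]), 'joint_torque': array([ 1.07707281e-03, -3.41252196e+01, -3.03301549e+01,  7.18681980e-02,
        3.03981279e-02, -8.83399321e-05]), 'tool_pos': array([0.23191217, 0.49817011, 0.20443553]), 'ee_rot': array([-3.13962121e+00, -1.82208040e-04,  2.70583188e+00]), 'wrist_force': array([0.4602667 , 0.61277174, 0.32762827]), 'wrist_torque': array([ 1.30437526e-05, -4.09517020e-02, -3.74068137e-02]), 'finger_force': 0.0, 'width': 0.09420018408232583}
```

View pics/top0.png

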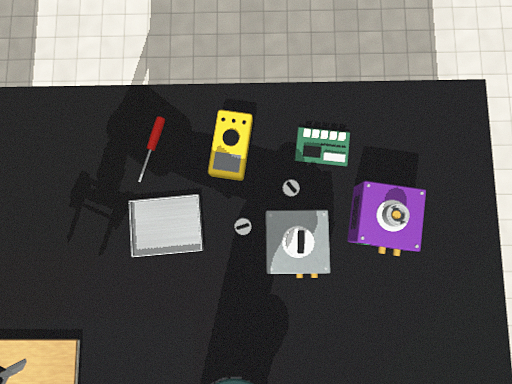

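View pics/side0.png

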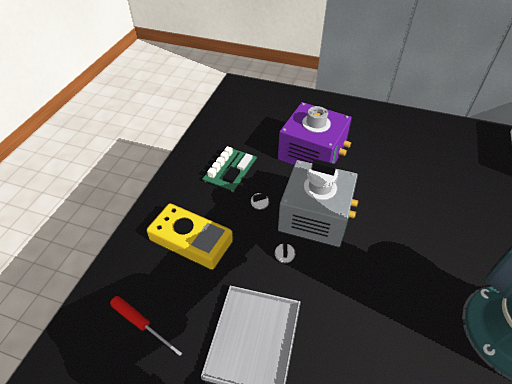

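Top view: grey tank at (298,242) with the cap's black bar at (300,241), nearly along the world's x. The tray is at (165,225), the meter at (230,145), the board at (323,145) and the driver at (150,150). The purple tank and two small loose caps are decoys. Side view: bar at (322,168), tray at (252,335). Next I'll measure the bar, cap, tank and tray.

```bash
cat > h.py <<'E'
import cv2,numpy as np
def ray(s,px,z):
    px=np.atleast_2d(px).astype(float)
    d=np.c_[(px[:,0]-s["cx"])/s["fx"],(px[:,1]-s["cy"])/s["fy"],np.ones(len(px))]@s["R"]
    c=-s["R"].T@s["t"]; return c+d*((z-c[2])/d[:,2])[:,None]
def cloud(s):
    v,u=np.mgrid[:384,:512]; z=s["z_map"]
    P=np.stack([(u-s["cx"])/s["fx"]*z,(v-s["cy"])/s["fy"]*z,z],-1)-s["t"]
    return P@s["R"]
def rect(m,s,z):
    c=max(cv2.findContours(m.astype(np.uint8),0,cv2.CHAIN_APPROX_NONE)[0],key=cv2.contourArea)
    w=ray(s,c[:,0],z)[:,:2]; r=cv2.minAreaRect((w*1000).astype(np.float32))
    return r, len(c)
E
python3 - <<'E'
import numpy as np,cv2
from h import *
for n,(x0,x1,y0,y1),(a0,a1,b0,b1) in(("top",(280,322,222,262),(120,212,185,265)),("side",(300,350,150,205),(195,310,280,384))):
    s=dict(np.load(f"{n}0.npz")); P=cloud(s); g=s["color"].max(-1)
    roi=np.zeros(g.shape,bool); roi[y0:y1,x0:x1]=1
    m=roi&(P[...,2]>.180)&(P[...,2]<.2)&(s["z_map"]>0)
    print(n,"bar depth",m.sum(),P[m].mean(0),np.percentile(P[m][:,2],[5,50,95]),rect(m,s,.192))
    md=roi&(g<50); print(" bar dark",md.sum(),rect(md,s,.192))
    f=roi&(P[...,2]>.155)&(P[...,2]<.172)&(s["z_map"]>0); print(" face",f.sum(),np.median(P[f],0),rect(f|m,s,.166))
    t=np.zeros(g.shape,bool); t[b0:b1,a0:a1]=1; t&=(P[...,2]>.002)&(P[...,2]<.03)&(g>70)
    print(" tray",rect(t,s,.02))
    Q=P[(P[...,2]>.1)&(P[...,2]<.118)&(s["z_map"]>0)&(np.ptp(s["color"].astype(int),axis=-1)<25)]; print(" tank",Q.min(0),Q.max(0),cv2.minAreaRect((Q[:,:2]*1000).astype(np.float32)))
E
```

```text
top bar depth 160 [ 0.47148932 -0.17055999  0.1910156 ] [0.18590416 0.19126561 0.19420126] (((472.44024658203125, -170.51805114746094), (13.878164291381836, 52.784881591796875), 88.76250457763672), 55)
 bar dark 108 (((472.4999694824219, -169.3629608154297), (11.565916061401367, 48.304443359375), 88.76250457763672), 51)
 face 502 [ 0.47111599 -0.16395744  0.16558837] (((471.91015625, -170.3284149169922), (67.13536834716797, 70.24292755126953), 33.009822845458984), 87)
 tray (((519.229248046875, 193.46676635742188), (162.06280517578125, 205.02549743652344), 5.004627704620361), 250)
 tank [ 0.39207074 -0.49311731  0.10254862] [ 0.61685167 -0.09100703  0.11797657] ((501.7043151855469, -290.7253723144531), (191.4815216064453, 437.2870178222656), 14.439401626586914)
side bar depth 184 [ 0.47303353 -0.16598254  0.18894928] [0.18126139 0.19075825 0.19371863] (((472.94091796875, -162.16757202148438), (26.270959854125977, 54.05130386352539), 88.0428237915039), 58)
 bar dark 536 (((465.0070495605469, -172.34568786621094), (120.45745086669922, 73.11311340332031), 25.69007682800293), 166)
 face 358 [ 0.47179764 -0.15187572  0.16586694] (((472.2096862792969, -164.44857788085938), (78.87551879882812, 68.30155181884766), 84.8726577758789), 85)
 tray (((518.3643798828125, 198.00782775878906), (161.09423828125, 204.92723083496094), 4.906448841094971), 330)
 tank [ 0.05703021 -0.48800635  0.10000306] [0.62684466 0.02093827 0.11792374] ((408.46331787109375, -166.58401489257812), (314.968505859375, 740.352783203125), 40.24372482299805)
```

Measured: bar centre (0.472, -0.170), top z 0.191, 53 x 14 mm, yaw about -1°. Face z 0.166 and cap width 67–70 mm, so the size matches the one asked for. Tray centre (0.519, 0.195), yaw 5°, 161 x 205 mm. Now I'll lift and travel, and rotate to yaw 0 at the end, which leaves the last joint room to turn anticlockwise.

```bash
python3 -m crank '[[0,[0,0,-0.035],[0,0,0]],[0,[0,0,-0.035],[0,0,0]],[0,[-0.033,-0.034,0],[0,0,0]],[0,[-0.033,-0.034,0],[0,0,0]],[0,[-0.033,-0.034,0],[0,0,0]],[0,[-0.033,-0.034,0],[0,0,0]],[0,[-0.033,-0.034,0],[0,0,0]],[0,[-0.033,-0.034,0],[0,0,0]]]'
python3 -m crank '[[0,[-0.033,-0.034,0],[0,0,0]],[0,[-0.033,-0.034,0],[0,0,0]],[0,[-0.033,-0.034,0],[0,0,0]],[0,[-0.033,-0.034,0],[0,0,0]],[0,[-0.033,-0.034,0],[0,0,0]],[0,[-0.033,-0.034,0],[0,0,0]],[0,[-0.033,-0.034,0],[0,0,0]],[0,[-0.033,-0.034,0],[0,0,0]]]'
python3 -m crank '[[0,[-0.033,-0.034,0],[0,0,0]],[0,[0,0,0],[0,0,8.5]],[0,[0,0,0],[0,0,8.5]],[0,[0,0,0],[0,0,8.5]],[0,[0,0,0],[0,0,8.5]],[0,[0,0,0],[0,0,8.5]],[0,[0,0,0],[0,0,8.5]],[0,[0,0,0],[0,0,8.5]]]'
python3 -m crank '[[0,[0,0,0],[0,0,8.5]],[0,[0,0,0],[0,0,8.5]],[0,[0,0,0],[0,0,8.5]],[0,[0,0,0],[0,0,8.5]],[0,[0,0,0],[0,0,8.5]],[0,[0,0,0],[0,0,8.5]],[0,[0,0,0],[0,0,8.5]],[0,[0,0,0],[0,0,0]]]'
```

```text
time: 0.9
tool_pos: [0.3255, 0.2283, 0.275]
ee_rot: [-3.141, -0.0, 2.706]
wrist_force: [1.0, -0.5, 0.0]
width: 0.0942
finger_force: 0.0
time: 1.7
tool_pos: [0.4501, -0.1299, 0.2751]
ee_rot: [3.141, -0.0, 2.705]
wrist_force: [0.3, 0.4, 0.9]
width: 0.0941
finger_force: 0.0
time: 2.5
tool_pos: [0.4654, -0.1726, 0.2748]
ee_rot: [-3.141, -0.001, 1.661]
wrist_force: [-0.4, -0.7, -0.3]
width: 0.0938
finger_force: 0.0
time: 3.3
tool_pos: [0.4654, -0.1726, 0.2749]
ee_rot: [-3.141, 0.0, 0.629]
wrist_force: [0.2, 0.3, 0.4]
width: 0.0941
finger_force: 0.0
```

```bash
python3 -m crank '[[0,[0,0,0],[0,0,8.5]],[0,[0,0,0],[0,0,8.5]],[0,[0,0,0],[0,0,8.5]],[0,[0,0,0],[0,0,8.5]],[0,[0,0,0],[0,0,3]],[0,[0.0065,-0.0025,0],[0,0,0]],[0,[0,0,0.03],[0,0,0]],[0,[0,0,0],[0,0,0]]]'
python3 - <<'E'
from bench import vision,robot
import cv2
s=vision.snapshot("side"); cv2.imwrite("pics/side1.png",cv2.resize(s["color"][90:250,220:420,::-1],None,fx=3,fy=3))
print(robot.get_obs()["joint_positions"])
E
```

```text
time: 4.1
tool_pos: [0.4707, -0.1692, 0.2412]
ee_rot: [-3.138, 0.007, -0.014]
wrist_force: [-0.7, -0.4, -0.3]
width: 0.0937
finger_force: 0.0
[-4.58706606e-01 -2.28089723e-02  1.40984636e+00  1.66518438e-04
  1.75990339e+00  1.12645401e+00]
```

View pics/side1.png

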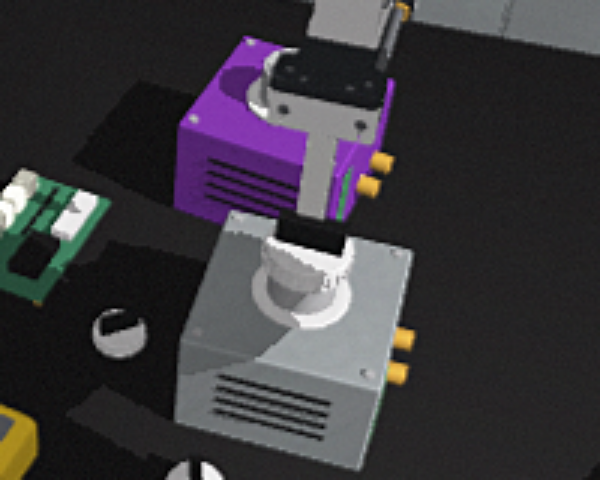

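The side crop shows the near finger at (320,170), centred over the bar at (310,235). Descending.

```bash
python3 -m crank '[[0,[0.001,0.001,0.02],[0,0,0]],[0,[0,0,0.02],[0,0,0]],[0.5,[0,0,0.015],[0,0,0]],[0.6,[0,0,0.009],[0,0,0]],[0.7,[0,0,0.004],[0,0,0]],[0.75,[0,0,0],[0,0,0]],[0.75,[0,0,0],[0,0,0]],[0.75,[0,0,0],[0,0,0]]]'
```

```text
time: 4.95
tool_pos: [0.4737, -0.1716, 0.1785]
ee_rot: [3.141, -0.002, -0.017]
wrist_force: [0.2, -0.4, 0.4]
width: 0.0497
finger_force: 0.0
```

```bash
python3 -m crank '[[0.75,[-0.001,-0.0005,0.004],[0,0,0]],[0.75,[0,0,0.003],[0,0,0]],[0.75,[0,0,0],[0,0,0]],[0.8,[0,0,0],[0,0,0]],[0.85,[0,0,0],[0,0,0]],[0.9,[0,0,0],[0,0,0]],[1,[0,0,0],[0,0,0]],[1,[0,0,0],[0,0,0]]]'
python3 -m crank '[[1,[0,0,0],[0,0,0]],[1,[0,0,0],[0,0,0]],[1,[0,0,0],[0,0,0]],[1,[0,0,0],[0,0,0]]]'
```

```text
time: 5.75
tool_pos: [0.4722, -0.1707, 0.1705]
ee_rot: [-3.141, -0.0, -0.017]
wrist_force: [-0.3, 0.8, -0.2]
width: 0.0141
finger_force: 30.0
time: 6.15
tool_pos: [0.4722, -0.1707, 0.1705]
ee_rot: [-3.141, -0.0, -0.017]
wrist_force: [-0.7, 1.4, -0.1]
width: 0.014
finger_force: 30.0
```

```bash
cat > chk.py <<'E'
import sys
from bench import robot
o=robot.get_obs();T=o["wrist_torque"];F=o["wrist_force"]
print("t%.2f yaw %.4f z %.4f Tz %.3f F %s T %s"%(o["time"],o["ee_rot"][2],o["tool_pos"][2],T[2],F.round(1),T.round(2)))
sys.exit(abs(T[2])>float(sys.argv[1]) or abs(F[2])>float(sys.argv[2]))
E
python3 chk.py 9 99
python3 -m crank '[[1,[0,0,0],[0,0,-2]],[1,[0,0,0],[0,0,-2]],[1,[0,0,0],[0,0,0]]]' >/dev/null; python3 chk.py .2 20 &&
python3 -m crank '[[1,[0,0,0],[0,0,-2]],[1,[0,0,0],[0,0,0]]]' >/dev/null; python3 chk.py .2 20 &&
python3 -m crank '[[1,[0,0,0],[0,0,-1]],[1,[0,0,0],[0,0,0]]]' >/dev/null; python3 chk.py .2 20 &&
python3 -m crank '[[1,[0,0,0],[0,0,-1]],[1,[0,0,0],[0,0,0]]]' >/dev/null; python3 chk.py .2 20
```

```text
t6.15 yaw -0.0168 z 0.1705 Tz 0.058 F [-0.7  1.4 -0.1] T [0.18 0.14 0.06]
t6.45 yaw 0.0527 z 0.1705 Tz 0.046 F [0.5 1.3 0.8] T [0.12 0.15 0.05]
t6.45 yaw 0.0527 z 0.1705 Tz 0.046 F [0.5 1.3 0.8] T [0.12 0.15 0.05]
t6.45 yaw 0.0527 z 0.1705 Tz 0.046 F [0.5 1.3 0.8] T [0.12 0.15 0.05]
t6.45 yaw 0.0527 z 0.1705 Tz 0.046 F [0.5 1.3 0.8] T [0.12 0.15 0.05]False
False
False
False
False
```

```bash
sed -i 's/sys.exit(\(.*\))$/sys.exit(int(\1))/' chk.py
python3 -m crank '[[1,[0,0,0],[0,0,-2]],[1,[0,0,0],[0,0,0]]]' >/dev/null; python3 chk.py .2 20 &&
python3 -m crank '[[1,[0,0,0],[0,0,-1]],[1,[0,0,0],[0,0,0]]]' >/dev/null; python3 chk.py .2 20 &&
python3 -m crank '[[1,[0,0,0],[0,0,-1]],[1,[0,0,0],[0,0,0]]]' >/dev/null && python3 chk.py .2 20 &&
python3 -m crank '[[1,[0,0,0],[0,0,-1]],[1,[0,0,0],[0,0,0]]]' >/dev/null && python3 chk.py .2 20 &&
python3 -m crank '[[1,[0,0,0],[0,0,-1]],[1,[0,0,0],[0,0,0]]]' >/dev/null && python3 chk.py .2 20 &&
python3 -m crank '[[1,[0,0,0],[0,0,-1]],[1,[0,0,0],[0,0,0]]]' >/dev/null && python3 chk.py .2 20 &&
python3 -m crank '[[1,[0,0,0],[0,0,-1]],[1,[0,0,0],[0,0,0]]]' >/dev/null && python3 chk.py .2 20 &&
python3 -m crank '[[1,[0,0,0],[0,0,-1]],[1,[0,0,0],[0,0,0]]]' >/dev/null && python3 chk.py .2 20
```

```text
t6.65 yaw 0.0870 z 0.1705 Tz 0.015 F [-0.1  0.7  0.9] T [0.01 0.18 0.02]
t6.85 yaw 0.1050 z 0.1705 Tz -0.052 F [0.3 0.4 0.1] T [-0.01  0.14 -0.05]
t7.05 yaw 0.1229 z 0.1705 Tz -0.004 F [-0.5 -0.7  1.2] T [-0.09  0.17 -0.  ]
t7.25 yaw 0.1405 z 0.1705 Tz -0.042 F [ 0.9 -0.3  0.2] T [-0.11  0.1  -0.04]
t7.45 yaw 0.1580 z 0.1705 Tz -0.114 F [ 0.3 -0.8  1.9] T [-0.14  0.1  -0.11]
t7.65 yaw 0.1756 z 0.1705 Tz -0.054 F [0.7 0.1 1.2] T [-0.25  0.08 -0.05]
t7.85 yaw 0.1930 z 0.1705 Tz -0.067 F [-0.2 -0.8  0.9] T [-0.27  0.05 -0.07]
t8.05 yaw 0.2105 z 0.1705 Tz -0.068 F [ 0.4 -1.8  1.9] T [-0.28  0.1  -0.07]
```

```bash
python3 -m crank '[[1,[0,0,0],[0,0,-1]],[1,[0,0,0],[0,0,0]]]' >/dev/null; python3 chk.py .18 20 &&
python3 -m crank '[[1,[0,0,0],[0,0,-1]],[1,[0,0,0],[0,0,0]]]' >/dev/null && python3 chk.py .18 20 &&
python3 -m crank '[[1,[0,0,0],[0,0,-1]],[1,[0,0,0],[0,0,0]]]' >/dev/null && python3 chk.py .18 20 &&
python3 -m crank '[[1,[0,0,0],[0,0,-1]],[1,[0,0,0],[0,0,0]]]' >/dev/null && python3 chk.py .18 20 &&
python3 -m crank '[[1,[0,0,0],[0,0,-1]],[1,[0,0,0],[0,0,0]]]' >/dev/null && python3 chk.py .18 20 &&
python3 -m crank '[[1,[0,0,0],[0,0,-1]],[1,[0,0,0],[0,0,0]]]' >/dev/null && python3 chk.py .18 20 &&
python3 -m crank '[[1,[0,0,0],[0,0,-1]],[1,[0,0,0],[0,0,0]]]' >/dev/null && python3 chk.py .18 20 &&
python3 -m crank '[[1,[0,0,0],[0,0,-1]],[1,[0,0,0],[0,0,0]]]' >/dev/null && python3 chk.py .18 20 &&
python3 -m crank '[[1,[0,0,0],[0,0,-1]],[1,[0,0,0],[0,0,0]]]' >/dev/null && python3 chk.py .18 20 &&
python3 -m crank '[[1,[0,0,0],[0,0,-1]],[1,[0,0,0],[0,0,0]]]' >/dev/null && python3 chk.py .18 20 &&
python3 -m crank '[[1,[0,0,0],[0,0,-1]],[1,[0,0,0],[0,0,0]]]' >/dev/null && python3 chk.py .18 20 &&
python3 -m crank '[[1,[0,0,0],[0,0,-1]],[1,[0,0,0],[0,0,0]]]' >/dev/null && python3 chk.py .18 20
```

```text
t8.25 yaw 0.2280 z 0.1705 Tz -0.027 F [ 0.6 -1.6  0.9] T [-0.27  0.09 -0.03]
t8.45 yaw 0.2454 z 0.1705 Tz -0.019 F [ 0.1 -1.8  1.7] T [-0.34  0.09 -0.02]
t8.65 yaw 0.2629 z 0.1705 Tz 0.012 F [-0.4 -0.6  0.8] T [-0.34  0.05  0.01]
t8.85 yaw 0.2803 z 0.1705 Tz -0.029 F [ 0.1 -1.7  1. ] T [-0.27  0.11 -0.03]
t9.05 yaw 0.2979 z 0.1705 Tz -0.013 F [ 0.1 -0.8  2.1] T [-0.32  0.1  -0.01]
t9.25 yaw 0.3153 z 0.1705 Tz -0.029 F [ 0.7 -1.1  2.1] T [-0.27  0.14 -0.03]
t9.45 yaw 0.3328 z 0.1705 Tz -0.045 F [ 0.5 -1.1  2.2] T [-0.19  0.1  -0.04]
t9.65 yaw 0.3502 z 0.1705 Tz -0.024 F [ 0.8 -1.2  1.7] T [-0.17  0.14 -0.02]
t9.85 yaw 0.3676 z 0.1705 Tz -0.032 F [-0.4  0.1  2.3] T [-0.14  0.13 -0.03]
t10.05 yaw 0.3851 z 0.1705 Tz -0.011 F [0.1 0.6 1.6] T [-0.15  0.1  -0.01]
t10.25 yaw 0.4026 z 0.1705 Tz 0.047 F [-0.4 -0.9  2.9] T [-0.11  0.13  0.05]
t10.45 yaw 0.4200 z 0.1705 Tz -0.008 F [-0.4 -0.   2.9] T [-0.16  0.1  -0.01]
```

```bash
python3 -m crank '[[1,[0,0,0],[0,0,-1]],[1,[0,0,0],[0,0,0]]]' >/dev/null; python3 chk.py .16 20 &&
python3 -m crank '[[1,[0,0,0],[0,0,-1]],[1,[0,0,0],[0,0,0]]]' >/dev/null && python3 chk.py .16 20 &&
python3 -m crank '[[1,[0,0,0],[0,0,-1]],[1,[0,0,0],[0,0,0]]]' >/dev/null && python3 chk.py .16 20 &&
python3 -m crank '[[1,[0,0,0],[0,0,-1]],[1,[0,0,0],[0,0,0]]]' >/dev/null && python3 chk.py .16 20 &&
python3 -m crank '[[1,[0,0,0],[0,0,-1]],[1,[0,0,0],[0,0,0]]]' >/dev/null && python3 chk.py .16 20 &&
python3 -m crank '[[1,[0,0,0],[0,0,-1]],[1,[0,0,0],[0,0,0]]]' >/dev/null && python3 chk.py .16 20 &&
python3 -m crank '[[1,[0,0,0],[0,0,-1]],[1,[0,0,0],[0,0,0]]]' >/dev/null && python3 chk.py .16 20 &&
python3 -m crank '[[1,[0,0,0],[0,0,-1]],[1,[0,0,0],[0,0,0]]]' >/dev/null && python3 chk.py .16 20 &&
python3 -m crank '[[1,[0,0,0],[0,0,-1]],[1,[0,0,0],[0,0,0]]]' >/dev/null && python3 chk.py .16 20 &&
python3 -m crank '[[1,[0,0,0],[0,0,-1]],[1,[0,0,0],[0,0,0]]]' >/dev/null && python3 chk.py .16 20 &&
python3 -m crank '[[1,[0,0,0],[0,0,-1]],[1,[0,0,0],[0,0,0]]]' >/dev/null && python3 chk.py .16 20 &&
python3 -m crank '[[1,[0,0,0],[0,0,-1]],[1,[0,0,0],[0,0,0]]]' >/dev/null && python3 chk.py .16 20
```

```text
t10.65 yaw 0.4375 z 0.1705 Tz -0.005 F [-0.3 -0.6  3.1] T [-0.15  0.13 -0.01]
t10.85 yaw 0.4549 z 0.1705 Tz -0.001 F [-0.  -0.3  2.6] T [-0.19  0.14 -0.  ]
t11.05 yaw 0.4721 z 0.1705 Tz -0.070 F [ 0.5 -0.3  1.9] T [-0.17  0.08 -0.07]
t11.25 yaw 0.4894 z 0.1705 Tz -0.212 F [ 1.6 -2.2  1.6] T [-0.33 -0.07 -0.21]
```

```bash
python3 -m crank '[[1,[0,0,0],[0,0,0]]]' >/dev/null; python3 chk.py .16 20
python3 -m crank '[[1,[0,0,0],[0,0,-0.2]],[1,[0,0,0],[0,0,0]]]' >/dev/null; python3 chk.py .16 20
```

```text
t11.35 yaw 0.4890 z 0.1705 Tz -0.157 F [ 1.7 -1.7  2.7] T [-0.4  -0.17 -0.16]
t11.55 yaw 0.4926 z 0.1705 Tz -0.280 F [ 1.4 -1.7  2.1] T [-0.44 -0.2  -0.28]
```

First stop felt at yaw of about 0.48. I'll back off about 1° and push down.

```bash
python3 -m crank '[[1,[0,0,0],[0,0,-0]],[1,[0,0,0],[0,0,1]],[1,[0,0,0],[0,0,0]]]' >/dev/null; python3 chk.py .2 17 &&
python3 -m crank '[[1,[0,0,0.001],[0,0,0]],[1,[0,0,0],[0,0,0]]]' >/dev/null && python3 chk.py .2 17 &&
python3 -m crank '[[1,[0,0,0.001],[0,0,0]],[1,[0,0,0],[0,0,0]]]' >/dev/null && python3 chk.py .2 17 &&
python3 -m crank '[[1,[0,0,0.0005],[0,0,0]],[1,[0,0,0],[0,0,0]]]' >/dev/null && python3 chk.py .2 17 &&
python3 -m crank '[[1,[0,0,0.001],[0,0,0]],[1,[0,0,0],[0,0,0]]]' >/dev/null && python3 chk.py .2 17 &&
python3 -m crank '[[1,[0,0,0.001],[0,0,0]],[1,[0,0,0],[0,0,0]]]' >/dev/null && python3 chk.py .2 17
```

```text
t11.85 yaw 0.4751 z 0.1705 Tz -0.036 F [ 2.6 -2.4  2.5] T [-0.6  -0.28 -0.04]
t12.05 yaw 0.4754 z 0.1703 Tz -0.063 F [ 0.  -2.6  4. ] T [-0.5  -0.07 -0.06]
t12.25 yaw 0.4754 z 0.1696 Tz -0.053 F [ 0.2 -2.   6.2] T [-0.45 -0.   -0.05]
t12.45 yaw 0.4754 z 0.1692 Tz -0.053 F [ 1.4 -1.3  5.9] T [-0.42  0.01 -0.05]
t12.65 yaw 0.4754 z 0.1684 Tz -0.025 F [ 0.8 -1.6  6.8] T [-0.41  0.13 -0.02]
t12.85 yaw 0.4754 z 0.1676 Tz 0.015 F [ 0.8 -1.6  7.3] T [-0.42  0.09  0.02]
```

```bash
python3 -m crank '[[1,[0,0,0.001],[0,0,0]],[1,[0,0,0],[0,0,0]]]' >/dev/null; python3 chk.py .2 17 &&
python3 -m crank '[[1,[0,0,0.001],[0,0,0]],[1,[0,0,0],[0,0,0]]]' >/dev/null && python3 chk.py .2 17 &&
python3 -m crank '[[1,[0,0,0.001],[0,0,0]],[1,[0,0,0],[0,0,0]]]' >/dev/null && python3 chk.py .2 17 &&
python3 -m crank '[[1,[0,0,0.001],[0,0,0]],[1,[0,0,0],[0,0,0]]]' >/dev/null && python3 chk.py .2 17
python3 - <<'E'
from bench import vision
import cv2
s=vision.snapshot("side"); cv2.imwrite("pics/side2.png",cv2.resize(s["color"][110:220,270:380,::-1],None,fx=5,fy=5))
E
```

```text
t13.05 yaw 0.4755 z 0.1667 Tz -0.047 F [ 0.3 -1.3  8.1] T [-0.35  0.18 -0.05]
t13.25 yaw 0.4755 z 0.1658 Tz -0.001 F [-0.7 -0.4  8.6] T [-0.35  0.17 -0.  ]
t13.45 yaw 0.4755 z 0.1650 Tz -0.016 F [-0.4 -1.3  7.8] T [-0.34  0.29 -0.02]
t13.65 yaw 0.4755 z 0.1643 Tz -0.015 F [-0.3 -1.1 10.9] T [-0.27  0.39 -0.01]
```

View pics/side2.png

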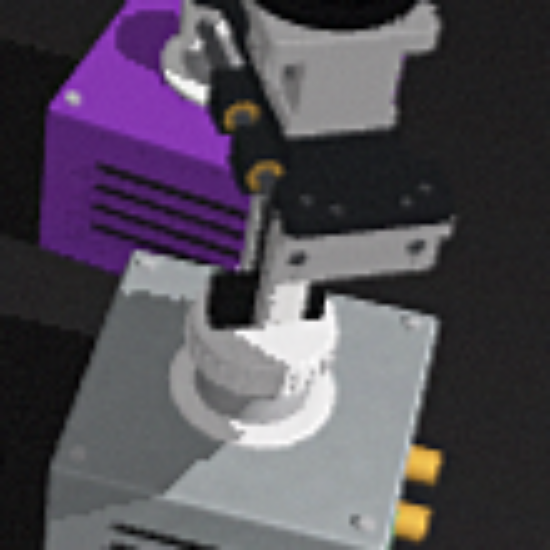

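The crop shows the fingers still square on the bar (265,290). The force follows the spring law (about 0.9 N/mm), so the cap is going down. Turning on past the stop, held down.

```bash
python3 -m crank '[[1,[0,0,0.0004],[0,0,-1]],[1,[0,0,0],[0,0,0]]]' >/dev/null; python3 chk.py .2 17 &&
python3 -m crank '[[1,[0,0,0],[0,0,-1]],[1,[0,0,0],[0,0,0]]]' >/dev/null && python3 chk.py .2 17 &&
python3 -m crank '[[1,[0,0,0],[0,0,-1]],[1,[0,0,0],[0,0,0]]]' >/dev/null && python3 chk.py .2 17 &&
python3 -m crank '[[1,[0,0,0],[0,0,-1]],[1,[0,0,0],[0,0,0]]]' >/dev/null && python3 chk.py .2 17 &&
python3 -m crank '[[1,[0,0,0],[0,0,-1]],[1,[0,0,0],[0,0,0]]]' >/dev/null && python3 chk.py .2 17 &&
python3 -m crank '[[1,[0,0,0],[0,0,-1]],[1,[0,0,0],[0,0,0]]]' >/dev/null && python3 chk.py .2 17 &&
python3 -m crank '[[1,[0,0,0],[0,0,-1]],[1,[0,0,0],[0,0,-1]],[1,[0,0,0],[0,0,0]]]' >/dev/null && python3 chk.py .2 17
```

```text
t13.90 yaw 0.4932 z 0.1641 Tz -0.005 F [-1.4 -2.2 11.2] T [-0.25  0.38 -0.01]
t14.10 yaw 0.5106 z 0.1641 Tz 0.052 F [-0.4 -1.2 11. ] T [-0.24  0.36  0.05]
t14.30 yaw 0.5281 z 0.1641 Tz -0.085 F [-0.1 -1.2  9.5] T [-0.19  0.33 -0.09]
t14.50 yaw 0.5455 z 0.1641 Tz -0.030 F [-0.8 -0.6 11. ] T [-0.26  0.38 -0.03]
t14.70 yaw 0.5630 z 0.1641 Tz -0.016 F [-0.8 -1.7 10.8] T [-0.19  0.3  -0.02]
t14.90 yaw 0.5804 z 0.1642 Tz -0.079 F [-0.9 -1.2 10.8] T [-0.22  0.33 -0.08]
t15.20 yaw 0.6154 z 0.1641 Tz 0.007 F [-0.4 -1.7 10.4] T [-0.25  0.24  0.01]
```

```bash
python3 -m crank '[[1,[0,0,0],[0,0,-1]],[1,[0,0,0],[0,0,-1]],[1,[0,0,0],[0,0,-1]],[1,[0,0,0],[0,0,-1]],[1,[0,0,0],[0,0,0]]]' >/dev/null; python3 chk.py .2 17 &&
python3 -m crank '[[1,[0,0,0],[0,0,-1]],[1,[0,0,0],[0,0,-1]],[1,[0,0,0],[0,0,-1]],[1,[0,0,0],[0,0,-1]],[1,[0,0,0],[0,0,0]]]' >/dev/null && python3 chk.py .2 17 &&
python3 -m crank '[[1,[0,0,0],[0,0,-1]],[1,[0,0,0],[0,0,-1]],[1,[0,0,0],[0,0,-1]],[1,[0,0,0],[0,0,-1]],[1,[0,0,0],[0,0,0]]]' >/dev/null && python3 chk.py .2 17 &&
python3 -m crank '[[1,[0,0,0],[0,0,-1]],[1,[0,0,0],[0,0,-1]],[1,[0,0,0],[0,0,-1]],[1,[0,0,0],[0,0,-1]],[1,[0,0,0],[0,0,0]]]' >/dev/null && python3 chk.py .2 17 &&
python3 -m crank '[[1,[0,0,0],[0,0,-1]],[1,[0,0,0],[0,0,-1]],[1,[0,0,0],[0,0,-1]],[1,[0,0,0],[0,0,-1]],[1,[0,0,0],[0,0,0]]]' >/dev/null && python3 chk.py .2 17 &&
python3 -m crank '[[1,[0,0,0],[0,0,-1]],[1,[0,0,0],[0,0,-1]],[1,[0,0,0],[0,0,-1]],[1,[0,0,0],[0,0,-1]],[1,[0,0,0],[0,0,0]]]' >/dev/null && python3 chk.py .2 17
```

```text
t15.70 yaw 0.6853 z 0.1642 Tz -0.060 F [-0.6 -0.8 10.5] T [-0.21  0.25 -0.06]
t16.20 yaw 0.7551 z 0.1642 Tz -0.046 F [-0.5 -0.5 11.1] T [-0.24  0.24 -0.05]
t16.70 yaw 0.8249 z 0.1642 Tz -0.007 F [-0.4 -0.5  9.9] T [-0.24  0.18 -0.01]
t17.20 yaw 0.8948 z 0.1642 Tz -0.099 F [-1.3 -1.2 10.3] T [-0.22  0.19 -0.1 ]
t17.70 yaw 0.9646 z 0.1642 Tz -0.008 F [ 0.3 -1.1 10.3] T [-0.15  0.14 -0.01]
t18.20 yaw 1.0344 z 0.1642 Tz -0.022 F [ 0.5 -0.8 10.5] T [-0.17  0.13 -0.02]
```

```bash
python3 chk.py .2 17 && 
python3 -m crank '[[1,[0,0,0],[0,0,-1]],[1,[0,0,0],[0,0,-1]],[1,[0,0,0],[0,0,0]]]' >/dev/null && python3 chk.py .17 17 &&
python3 -m crank '[[1,[0,0,0],[0,0,-1]],[1,[0,0,0],[0,0,-1]],[1,[0,0,0],[0,0,0]]]' >/dev/null && python3 chk.py .17 17 &&
python3 -m crank '[[1,[0,0,0],[0,0,-1]],[1,[0,0,0],[0,0,0]]]' >/dev/null && python3 chk.py .17 17 &&
python3 -m crank '[[1,[0,0,0],[0,0,-1]],[1,[0,0,0],[0,0,0]]]' >/dev/null && python3 chk.py .17 17 &&
python3 -m crank '[[1,[0,0,0],[0,0,-1]],[1,[0,0,0],[0,0,0]]]' >/dev/null && python3 chk.py .17 17
```

```text
t18.20 yaw 1.0344 z 0.1642 Tz -0.022 F [ 0.5 -0.8 10.5] T [-0.17  0.13 -0.02]
t18.50 yaw 1.0693 z 0.1642 Tz 0.000 F [-0.4 -0.7 10.1] T [-0.17  0.15  0.  ]
t18.80 yaw 1.1043 z 0.1642 Tz -0.014 F [ 0.1 -0.6 10. ] T [-0.16  0.13 -0.01]
t19.00 yaw 1.1217 z 0.1642 Tz -0.070 F [ 0.7 -0.2 10. ] T [-0.17  0.14 -0.07]
t19.20 yaw 1.1392 z 0.1642 Tz -0.082 F [ 0.5 -0.4 10.4] T [-0.2   0.12 -0.08]
t19.40 yaw 1.1566 z 0.1642 Tz -0.056 F [ 0.7  0.  10.6] T [-0.17  0.09 -0.06]
```

About 0.67 rad past the stop. Lifting gently and watching for a catch.

```bash
python3 -m crank '[[1,[0,0,-0.002],[0,0,0]],[1,[0,0,-0.002],[0,0,0]],[1,[0,0,-0.002],[0,0,0]],[1,[0,0,0],[0,0,0]]]' >/dev/null; python3 chk.py .25 15 &&
python3 -m crank '[[1,[0,0,-0.002],[0,0,0]],[1,[0,0,-0.001],[0,0,0]],[1,[0,0,0],[0,0,0]]]' >/dev/null && python3 chk.py .25 8 &&
python3 -m crank '[[1,[0,0,-0.001],[0,0,0]],[1,[0,0,-0.001],[0,0,0]],[1,[0,0,0],[0,0,0]]]' >/dev/null && python3 chk.py .25 8 &&
python3 -m crank '[[1,[0,0,-0.002],[0,0,0]],[1,[0,0,-0.002],[0,0,0]],[1,[0,0,0],[0,0,0]]]' >/dev/null && python3 chk.py .25 8 &&
python3 -m crank '[[1,[0,0,-0.003],[0,0,0]],[1,[0,0,-0.003],[0,0,0]],[1,[0,0,-0.003],[0,0,0]],[1,[0,0,0],[0,0,0]]]' >/dev/null && python3 chk.py .25 8
```

```text
t19.80 yaw 1.1564 z 0.1691 Tz 0.029 F [ 1.5 -0.6  6.5] T [-0.32 -0.26  0.03]
t20.10 yaw 1.1562 z 0.1710 Tz -0.045 F [ 3.7 -1.2  4.5] T [-0.4  -0.62 -0.04]
t20.40 yaw 1.1559 z 0.1715 Tz -0.086 F [ 4.8 -1.1 -0.8] T [-0.41 -0.97 -0.09]
t20.70 yaw 1.1558 z 0.1747 Tz -0.100 F [ 6.3 -2.2 -3.7] T [-0.62 -1.23 -0.1 ]
t21.10 yaw 1.1560 z 0.1845 Tz -0.002 F [ 0.2 -0.4 -1. ] T [-0.07  0.11 -0.  ]
```

```bash
python3 -m crank '[[1,[0,0,-0.01],[0,0,0]],[1,[0,0,-0.015],[0,0,0]],[1,[0,0,-0.02],[0,0,0]],[1,[0,0,-0.015],[0,0,0]],[1,[0,0,-0.01],[0,0,0]],[1,[0,0,0],[0,0,0]]]' >/dev/null; python3 chk.py .25 8 &&
python3 -m crank '[[1,[0.01,-0.003,0],[0,0,0]],[1,[0.025,-0.007,0],[0,0,0]],[1,[0.03,-0.01,0],[0,0,0]],[1,[0.035,-0.01,0],[0,0,0]],[1,[0.035,-0.01,0],[0,0,0]],[1,[0.035,-0.01,0],[0,0,0]],[1,[0.035,-0.01,0],[0,0,0]],[1,[0.035,-0.01,0],[0,0,0]]]' >/dev/null && python3 chk.py .25 8 &&
python3 -m crank '[[1,[0.035,-0.01,0],[0,0,0]],[1,[0.035,-0.01,0],[0,0,0]],[1,[0.025,-0.007,0],[0,0,0]],[1,[0.018,-0.007,0],[0,0,0]],[1,[0,0,0],[0,0,0]],[1,[0,0,0],[0,0,0]]]'
python3 - <<'E'
from bench import vision
import cv2
s=vision.snapshot("side"); cv2.imwrite("pics/side3.png",s["color"][:,:,::-1])
E
```

```text
t21.70 yaw 1.1560 z 0.2581 Tz 0.011 F [-0.1  0.5 -1.2] T [-0.04  0.1   0.01]
t22.50 yaw 1.1564 z 0.2542 Tz -0.013 F [ 0.7 -0.5 -0.9] T [-0.03  0.03 -0.01]
time: 23.1
tool_pos: [0.5185, 0.1944, 0.2544]
ee_rot: [-3.14, 0.002, 1.157]
wrist_force: [-0.5, -0.0, -2.0]
width: 0.0134
finger_force: 30.0
```

View pics/side3.png

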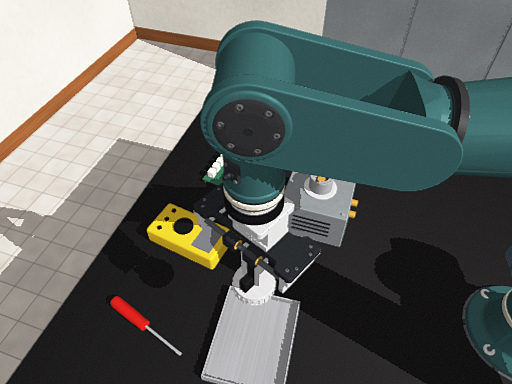

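The cap is held over the tray (cap at (253,288)). Descending most of the way, then checking tilt.

```bash
python3 -m crank '[[1,[0,0,0.015],[0,0,0]],[1,[0,0,0.03],[0,0,0]],[1,[0,0,0.035],[0,0,0]],[1,[0,0,0.035],[0,0,0]],[1,[0,0,0.035],[0,0,0]],[1,[0,0,0.03],[0,0,0]],[1,[0,0,0.015],[0,0,0]],[1,[0,0,0],[0,0,0]]]'
python3 - <<'E'
from bench import vision
import cv2
s=vision.snapshot("side"); cv2.imwrite("pics/side4.png",cv2.resize(s["color"][260:384,180:340,::-1],None,fx=4.5,fy=4.5))
E
```

```text
time: 23.95
tool_pos: [0.517, 0.1928, 0.0572]
ee_rot: [-3.137, 0.004, 1.155]
wrist_force: [-0.5, 0.8, -1.9]
width: 0.0138
finger_force: 30.0
```

View pics/side4.png

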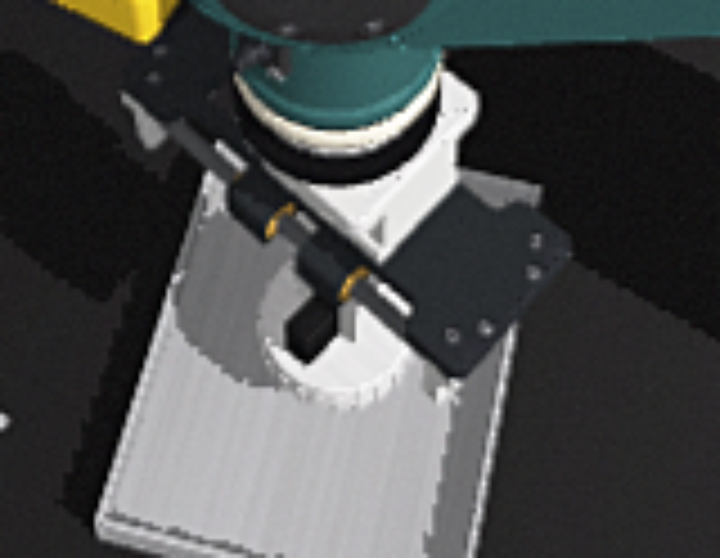

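The cap hangs inside the tray outline (340,330 in the crop), upright. Slow touch-down.

```bash
python3 -m crank '[[1,[0,0,0.005],[0,0,0]],[1,[0,0,0.005],[0,0,0]],[1,[0,0,0.003],[0,0,0]],[1,[0,0,0.001],[0,0,0]],[1,[0,0,0],[0,0,0]],[1,[0,0,0],[0,0,0]]]' >/dev/null; python3 chk.py .25 3 &&
python3 -m crank '[[1,[0,0,0.001],[0,0,0]],[1,[0,0,0],[0,0,0]]]' >/dev/null && python3 chk.py .25 2.5 &&
python3 -m crank '[[1,[0,0,0.001],[0,0,0]],[1,[0,0,0],[0,0,0]]]' >/dev/null && python3 chk.py .25 2.5 &&
python3 -m crank '[[1,[0,0,0.001],[0,0,0]],[1,[0,0,0],[0,0,0]]]' >/dev/null && python3 chk.py .25 2.5 &&
python3 -m crank '[[1,[0,0,0.001],[0,0,0]],[1,[0,0,0],[0,0,0]]]' >/dev/null && python3 chk.py .25 2.5 &&
python3 -m crank '[[1,[0,0,0.001],[0,0,0]],[1,[0,0,0],[0,0,0]]]' >/dev/null && python3 chk.py .25 2.5 &&
python3 -m crank '[[1,[0,0,0.001],[0,0,0]],[1,[0,0,0],[0,0,0]]]' >/dev/null && python3 chk.py .25 2.5 &&
python3 -m crank '[[1,[0,0,0.001],[0,0,0]],[1,[0,0,0],[0,0,0]]]' >/dev/null && python3 chk.py .25 2.5
```

```text
t24.60 yaw 1.1561 z 0.0469 Tz 0.014 F [ 0.   0.9 -1.1] T [-0.08  0.07  0.01]
t24.80 yaw 1.1560 z 0.0456 Tz -0.011 F [-0.1 -0.8 -2. ] T [-0.04  0.09 -0.01]
t25.00 yaw 1.1560 z 0.0444 Tz 0.019 F [-1.2 -0.4 -1. ] T [-0.06  0.11  0.02]
t25.20 yaw 1.1559 z 0.0434 Tz 0.007 F [ 0.6 -0.1 -1. ] T [-0.08  0.04  0.01]
t25.40 yaw 1.1559 z 0.0424 Tz -0.015 F [-0.1 -0.1 -1.9] T [-0.02  0.09 -0.02]
t25.60 yaw 1.1560 z 0.0414 Tz 0.004 F [-0.7  0.6 -1.3] T [-0.09  0.06  0.  ]
t25.80 yaw 1.1560 z 0.0404 Tz 0.021 F [-0.3 -0.2 -1.6] T [-0.06  0.12  0.02]
t26.00 yaw 1.1560 z 0.0394 Tz 0.034 F [ 0.5  0.  -2.2] T [-0.07  0.12  0.03]
```

```bash
python3 -m crank '[[1,[0,0,0.001],[0,0,0]],[1,[0,0,0.001],[0,0,0]],[1,[0,0,0],[0,0,0]]]' >/dev/null; python3 chk.py .25 2.5 &&
python3 -m crank '[[1,[0,0,0.001],[0,0,0]],[1,[0,0,0],[0,0,0]]]' >/dev/null && python3 chk.py .25 2.5 &&
python3 -m crank '[[1,[0,0,0.001],[0,0,0]],[1,[0,0,0],[0,0,0]]]' >/dev/null && python3 chk.py .25 2.5 &&
python3 -m crank '[[1,[0,0,0.0005],[0,0,0]],[1,[0,0,0],[0,0,0]]]' >/dev/null && python3 chk.py .25 2.5 &&
python3 -m crank '[[1,[0,0,0.0005],[0,0,0]],[1,[0,0,0],[0,0,0]]]' >/dev/null && python3 chk.py .25 2.5 &&
python3 -m crank '[[1,[0,0,0.0005],[0,0,0]],[1,[0,0,0],[0,0,0]]]' >/dev/null && python3 chk.py .25 2.5 &&
python3 -m crank '[[1,[0,0,0.0005],[0,0,0]],[1,[0,0,0],[0,0,0]]]' >/dev/null && python3 chk.py .25 2.5
```

```text
t26.30 yaw 1.1560 z 0.0374 Tz -0.000 F [ 0.1  1.1 -1.5] T [-0.05  0.08 -0.  ]
t26.50 yaw 1.1559 z 0.0364 Tz 0.026 F [-0.4 -0.  -1.9] T [-0.11  0.13  0.03]
t26.70 yaw 1.1560 z 0.0354 Tz 0.004 F [-0.2 -0.  -1.3] T [-0.03  0.08  0.  ]
t26.90 yaw 1.1559 z 0.0350 Tz -0.015 F [ 0.   0.1 -1.7] T [-0.07  0.08 -0.02]
t27.10 yaw 1.1560 z 0.0345 Tz 0.023 F [ 0.7  0.3 -1.3] T [-0.09  0.09  0.02]
t27.30 yaw 1.1560 z 0.0345 Tz -0.022 F [-0.8 -0.6  1.3] T [-0.08  0.27 -0.02]
t27.50 yaw 1.1560 z 0.0345 Tz 0.034 F [-2.3 -1.2  4.9] T [-0.19  0.63  0.03]
```

Contact at z 0.0345, exactly as predicted. Easing off, releasing and retreating straight up.

```bash
python3 -m crank '[[1,[0,0,-0.0007],[0,0,0]],[0.8,[0,0,0],[0,0,0]],[0.7,[0,0,0],[0,0,0]],[0.5,[0,0,0],[0,0,0]],[0.5,[0,0,0],[0,0,0]],[0.5,[0,0,0],[0,0,0]],[0.5,[0,0,0],[0,0,0]]]' ; 
python3 -m crank '[[0.5,[0,0,-0.005],[0,0,0]],[0.5,[0,0,-0.015],[0,0,0]],[0.5,[0,0,-0.03],[0,0,0]],[0.5,[0,0,-0.04],[0,0,0]],[0.5,[0,0,-0.045],[0,0,0]],[0.5,[-0.04,0,-0.02],[0,0,0]],[0.5,[-0.045,0,0],[0,0,0]],[0.5,[-0.045,0,0],[0,0,0]]]'
python3 -m crank '[[0.5,[-0.045,0,0],[0,0,0]],[0.5,[-0.045,0,0],[0,0,0]],[0.5,[-0.03,0,0],[0,0,0]],[0.5,[0,0,0],[0,0,0]],[0.5,[0,0,0],[0,0,0]]]'
python3 - <<'E'
from bench import vision
import cv2,numpy as np
a=[vision.snapshot(n)["color"][:,:,::-1] for n in("side","top")]
cv2.imwrite("pics/end.png",cv2.resize(np.hstack(a),(800,300)))
E
```

```text
time: 28.2
tool_pos: [0.5193, 0.1942, 0.0342]
ee_rot: [3.142, -0.0, 1.156]
wrist_force: [0.0, 0.5, 0.8]
width: 0.0472
finger_force: 0.0
time: 29.0
tool_pos: [0.4672, 0.0743, 0.1923]
ee_rot: [3.137, -0.002, 1.157]
wrist_force: [0.6, -0.4, -0.7]
width: 0.0473
finger_force: 0.0
time: 29.5
tool_pos: [0.4188, -0.0348, 0.1906]
ee_rot: [3.139, -0.001, 1.154]
wrist_force: [-0.7, 0.0, 0.3]
width: 0.0468
finger_force: 0.0
```

View pics/end.png

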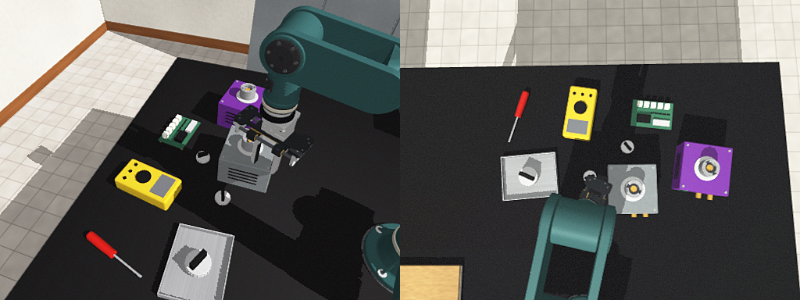

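The cap stands bar up in the tray (side (197,262), top (530,172)). The neck is open, the other things lie where they were, and the arm is clear.

```bash
python3 -c "
from bench import robot
print(robot.close_job())"
```

```text
the job is handed in; nothing more can be done
None
```

The pressure cap is off the grey coolant unit and stands handle bar up in the steel tray; the meter, board and screwdriver were not touched, and the job was handed in at about 30 s.

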